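Chase the gland thread in a clamped housing with a hand tap and T-handle

ROBOT

A 6-joint arm with a two-finger parallel gripper is mounted at the origin on the work surface. World frame = base frame: x ahead of the robot, y to its left, z up, the work surface at z = 0. Lengths are in m, angles in rad, forces in N, time in s.
With the tool pointing down it reaches from about 0.25 to 0.725 m from the base axis. Payload 9.7 kg.
Tool frame: the origin (TCP) lies between the finger pads; the fingertips stand 19 mm ahead of it and the grasp point (between the pads) is the TCP; z points along the fingers, y is the line along which they close (so a half turn about z gives the same grasp; the last joint's range is limited). The gripper opens to 85 mm and grips with 20 to 120 N. Pads are 22 mm wide; open, the fingers measure 114 mm over their backs; the gripper's body (76 mm by 85 mm) begins 54 mm behind the grasp point. The pads swing forward as they close: fully open they stand 13 mm farther back than shut.
Start: joints at [-1.165, 0.087, 0.176, 1.66, 0, 1.571], TCP at [0.217, -0.505, 0.25] pointing down, gripper open.
Joint ranges: [-3.13, 3.13], [-0.85, 1.81], [-1.15, 1.24], [-2.2, 2.28], [-1.44, 1.52], [-3.14, 3.14]. Speed limits (rad/s): [2.22, 2.22, 2.57, 3.14, 3.14, 3.14].

INTERFACE

Orientations are given as a rotation vector (axis times angle).
In Python, from plant import bot gives the robot as it stands.
- The arm moves only by the shell command python3 inch.py [FORCE], which reads ROWS from standard input. ROWS is a JSON object with one list for each field, all of the same length, 1 to 12, a row being the entries at one place: dx, dy, dz (the shift in m), wx, wy, wz (a rotation vector in rad), aperture (the finger opening in m); each row shifts and turns the commanded pose from where the row before left it, along the tool's axes as they then stand; what a row does not reach is not made up. A row lasts 1/12 s, in which the tool goes at most 0.0417 m and 0.125 rad, less where a joint would pass 70% of its speed; a pose out of reach is approached as far as the arm can. The fingers move at their own pace and stop on an object; FORCE is the grip in N (left out, the last holds). Time passes only in rows, so rows that do not move let the fingers close. It prints the time, the measured TCP pose, the force, the opening and the grip force at its end. Input that does not fit is refused with a message, and nothing moves.
- bot.read_state(): the state, without advancing time (a new reading comes with each control period).
- bot.read_camera(name): name is "scene" or "top"; returns the picture (420x560x3 uint8, red, green, blue); there is no depth.
- bot.camera_info(name): a dict with "intrinsics" (3x3 intrinsics, pixels), "k1" (the pictures are not rectified: a ray, as slopes to the right and down, at radius r is drawn at 1 + k1 r^2 times it, then the intrinsics apply), "pose" (4x4, takes a point from camera to world coordinates). Camera axes: x right, y up, looking along -z (the intrinsics and any distortion apply to the point x, -y, -z); pixel columns grow to the right and rows downward; lengths in m; the calibration is good to about 2 mm. A picture is of the moment at which its call begins. camera_info takes no time and is no camera call.
- bot.job_done(): hands the job in; it is judged then, once.
The state is a dict: "t": time; "joints": joint angles; "dq": joint speeds; "tau": joint torques, N m; "ee_pos": TCP position; "tool_rot": TCP orientation; "contact_force": force on the tool from outside, world axes, zero at the start; "torque": the same for the moment, N m; "gripper_width": finger opening in m; "finger_force": force on a finger pad.
Only numpy, scipy, OpenCV 4.12 (cv2) and the standard library are available. Lean on these libraries where they do the work, as an engineer would, in place of code of your own. Each camera call takes 0.05 s, during which the arm holds its last target. There are 200 camera calls.

TASK

Take the T-handle from the tool stand, set its square socket fully down over the square end of the tap that stands started in the clamped housing, and run the tap clockwise to the bottom of its blind hole the way a fitter does, keeping it upright without side load: half a turn forward, a quarter turn back, half a turn forward, a quarter back, with a short stop at each reversal, then on until you feel it just meet the bottom. Do not force it against the bottom. Let go and leave the tap at the bottom with the T-handle standing on it, and do not disturb the other things on the bench.

Things in the scene. Friction and masses are not known exactly. Their poses are not given: they have to be found in the camera images.
- handle: Loose steel T-handle, 0.3 to 0.45 kg, 58 mm tall, upright in its pocket. Origin: centre of the socket's mouth at the lower end; z up, x along the cross bar. Dark hub 28 mm dia. with a square socket 13.4 mm wide, 18 mm deep, sides along x and y. Fits the tap in any of four quarter positions with 0.12 rad play either way.
- tap_end (a point): Upper end of the M20 tap on its axis, about 135 mm above the bench; turns with it. Below it a 12 mm square, 18 mm long, sides along this frame's x and y, its last 4 mm chamfered to 8 mm; then a 16 mm shank. With the handle fully home the socket's roof rests on this end: the mouth is 18 mm below it.
- tap: Axis of the tap at the hole's mouth, about 55 mm below tap_end; z up along the tap; sinks but does not turn with it. The started thread gives: 0.8 N m of side moment about this point (some 9 N sideways at the T-handle's bar) leans the tap 0.02 rad, which is all it may take; it springs back.
- tap_turn (a joint): Turn of the tap, rad, clockwise from above positive (in); starts at -0.2 to 0.2; sinks 2.5 mm a turn; takes about 0.2 N m, stays where left. The bottom is met somewhere in 5.3 to 6.3, unmeasured: torque then climbs 1.5 N m/rad; 0.25 N m over running (25 N on the toe) is forced. Rules: tap_turn_c3 is the toe, hole_depth_c0 the bottom, 8 mm apart on meeting, 12 mm at 0.4 rad short.
- stand: Fixed beech tool stand, 78 x 170 x 46 mm; origin under its centre, z up. The T-handle stands in a square pocket 31 mm wide and 25 mm deep at y = -45 mm, its mouth 21 mm above the bench; two spare taps stand at y = 36 and 64 mm, 86 mm high.
- vise: Fixed blue drill-press vise holding a cast aluminium housing, 64 x 74 mm, whose round boss (top 80 mm above the bench) carries the tap. Origin on the bench under the tap; body 205 mm along x (screw end at -135 mm), 144 mm over its ears along y; jaws 64 mm high.
- paste: Bystander: jar of paste, yellow cap, 42 mm dia., 34 mm high; origin under its centre.
- pen: Bystander: white marker pen lying down, 136 mm long, 13 mm thick; origin under its middle, x along it.
- gland: Bystander: brass cable gland, 30 mm dia., 34 mm high; origin under its centre.
- driver: Bystander: screwdriver with an orange grip, lying along its x, 190 mm long, 26 mm thick; origin under its middle.
- snips: Bystander: red-handled snips lying down, about 150 mm long, 12 mm high; origin near the pivot.
- caliper: Bystander: steel caliper lying down, 150 mm long, 7 mm high; origin at its middle.
- handle_grip (a point): Point to grip the T-handle, 50 mm above its mouth: the bright head, 36 mm along x, 30 mm along y, from 30 to 58 mm above the mouth; take it across y. Through it at 44 mm runs the cross bar along x, 10 mm dia., 170 mm long, with 15 mm balls on its ends.

How it is judged:
By the outcome, as a careful person would: the job done as asked, in the order asked, and still so for the second after the job is handed in, with the robot touching nothing.
It also fails if it takes over 72 s, if anything falls off the work surface, if the arm or the gripper's body presses on something with over 40 N, if the wrist force passes 120 N, or if a joint passes its speed limit or range.

## Working session

There is one attempt and no reset: what is moved stays moved. The work goes in short steps, Python scripts to look and compute and a shell command to move; the robot and the scene stay as the last step left them, time stands still between calls to the robot, and variables do not carry over. Pictures are saved under pics/ and viewed, at most 10 in all, crops included, and the job is handed in when it is done.

```bash
ls; mkdir -p pics
python3 - <<'E'
from plant import bot
import cv2
for n in("scene","top"):
    cv2.imwrite(f"pics/{n}0.png",bot.read_camera(n)[:,:,::-1]); c=bot.camera_info(n); print(n,c)
print(bot.read_state())
E
```

```text
inch.py
pics
plant.py
scene {'intrinsics': array([[454.45870707,   0.        , 282.24844849],
       [  0.        , 454.45870707, 205.91804276],
       [  0.        ,   0.        ,   1.        ]]), 'k1': -0.09736535808240772, 'pose': array([[ 1.90763875e-01, -6.80548649e-01,  7.07433870e-01,
         1.48834775e+00],
       [ 9.81635126e-01,  1.31317337e-01, -1.38377152e-01,
        -1.68055051e-01],
       [ 1.27405221e-03,  7.20839298e-01,  6.93101063e-01,
         9.60591318e-01],
       [ 0.00000000e+00,  0.00000000e+00,  0.00000000e+00,
         1.00000000e+00]])}
top {'intrinsics': array([[462.07963337,   0.        , 281.38863931],
       [  0.        , 462.07963337, 205.93587386],
       [  0.        ,   0.        ,   1.        ]]), 'k1': -0.02418537690311037, 'pose': array([[-0.00232823,  0.99535543, -0.09624008,  0.47110768],
       [-0.99975381, -0.0044405 , -0.0217396 , -0.00923595],
       [-0.02206599,  0.09616577,  0.99512071,  1.29788422],
       [ 0.        ,  0.        ,  0.        ,  1.        ]])}
{'t': 0.1, 'joints': array([-1.16502285e+00,  8.74171099e-02,  1.75200286e-01,  1.65981762e+00,
       -8.30543376e-06,  1.57077803e+00]), 'dq': array([-0.00199579, -0.00177606,  0.00127212,  0.00108277,  0.00088602,
        0.0012455 ]), 'tau': array([ 1.28033429e-03, -5.21561444e+01,  4.65654230e+01,  1.60429819e-02,
        7.76960201e-05,  4.44161145e-06]), 'ee_pos': array([ 0.2170229 , -0.50516176,  0.24964063]), 'tool_rot': array([-3.07596338e+00, -6.32807799e-01,  4.04484361e-04]), 'contact_force': array([0.13411673, 0.72017151, 0.22698114]), 'torque': array([-0.03852057, -0.00600248,  0.02495281]), 'finger_force': 0.0, 'gripper_width': 0.08551780075348552}
```

View pics/scene0.png

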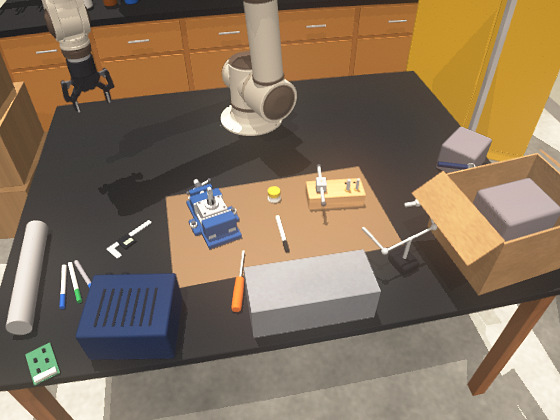

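View pics/top0.png

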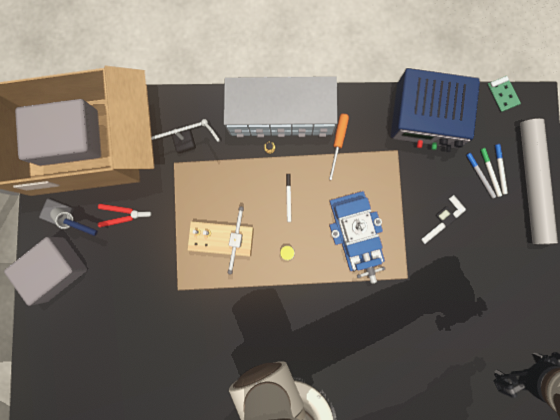

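Top view: the stand is at about (220,240) with the handle head at (235,240) and bar ends at (241,208) and (231,271). The vise and tap are at about (359,227). In the scene view the handle head is at (321,184) and the tap at (210,195). I'll enlarge these areas in one composite.

```bash
cat > h.py <<'E'
import numpy as np, cv2
from scipy.optimize import least_squares
from plant import bot
CI={n:bot.camera_info(n) for n in("scene","top")}
def proj(n,P):
    c=CI[n];T=c["pose"];p=(np.atleast_2d(P)-T[:3,3])@T[:3,:3]
    s=np.c_[p[:,0],-p[:,1]]/-p[:,2:3]; s=s*(1+c["k1"]*(s**2).sum(1,keepdims=True)); K=c["intrinsics"]
    return s*[K[0,0],K[1,1]]+K[:2,2]
def ray(n,uv):
    c=CI[n];K=c["intrinsics"]
    s=cv2.undistortPoints(np.array([[uv]],float),K,np.array([c["k1"],0,0,0]))[0,0] if 0 else None
    d=(np.array(uv,float)-K[:2,2])/[K[0,0],K[1,1]]; s=d.copy()
    for _ in range(20): s=d/(1+c["k1"]*(s@s))
    return c["pose"][:3,3],c["pose"][:3,:3]@np.array([s[0],-s[1],-1])
def plane(n,uv,z):
    o,d=ray(n,uv); return o+d*(z-o[2])/d[2]
def tri(a,b):
    "scene uv, top uv -> point, gap"
    o1,d1=ray("scene",a);o2,d2=ray("top",b)
    t=np.linalg.lstsq(np.c_[d1,-d2],o2-o1,rcond=None)[0]
    p,q=o1+t[0]*d1,o2+t[1]*d2; return (p+q)/2,np.linalg.norm(p-q)
E
python3 - <<'E'
import cv2,numpy as np
s=cv2.imread("pics/scene0.png");t=cv2.imread("pics/top0.png")
def c(im,x,y,w,h): return cv2.resize(im[y:y+h,x:x+w],(400,300),interpolation=cv2.INTER_CUBIC)
cv2.imwrite("pics/comp.png",np.vstack([np.hstack([c(s,300,160,80,60),c(s,170,165,80,60)]),np.hstack([c(t,185,200,100,75),c(t,315,190,100,75)])]))
E
```

```text
(no output)
```

View pics/comp.png

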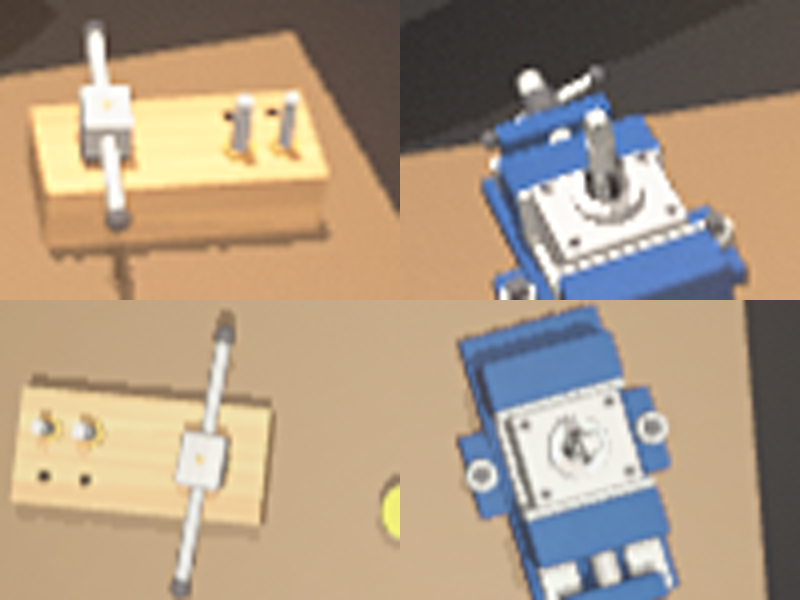

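The composite shows these points:

| Feature | Scene px | Top px |
|---|---|---|
| Bar ball, far side | (319,165.5) | (230,272) |
| Bar ball, near side | (323.5,203) | (241,205.5) |
| Head dot | (321,180.5) | (234.5,239.7) |
| Tap end | about (209,188) | about (359,224) |

I'll zoom in on the tap and head for finer measurement.

Run:
```python
import cv2,numpy as np
from h import *
s=cv2.imread("pics/scene0.png");t=cv2.imread("pics/top0.png")
def c(im,x,y,w,h): return cv2.resize(im[y:y+h,x:x+w],(400,300),interpolation=cv2.INTER_NEAREST)
cv2.imwrite("pics/comp2.png",np.vstack([np.hstack([c(s,308,170,28,21),c(s,196,182,28,21)]),np.hstack([c(t,221,229,28,21),c(t,346,214,28,21)])]))
for a,b in [((319.2,165.6),(230.2,272)),((323.4,203.4),(241.2,205.3)),((320.8,180.4),(234.4,239.6)),((209,187.5),(358.7,224))]: print(tri(a,b))
```

```text
(array([0.41534531, 0.15696024, 0.06371759]), np.float64(0.00574107161509876))
(array([0.59211714, 0.12577453, 0.07077761]), np.float64(0.0014014854144335333))
(array([0.50036802, 0.1420666 , 0.07691867]), np.float64(0.0003456537229440819))
(array([ 0.53674215, -0.18236492,  0.13463107]), np.float64(0.00862833707123094))
```

View pics/comp2.png

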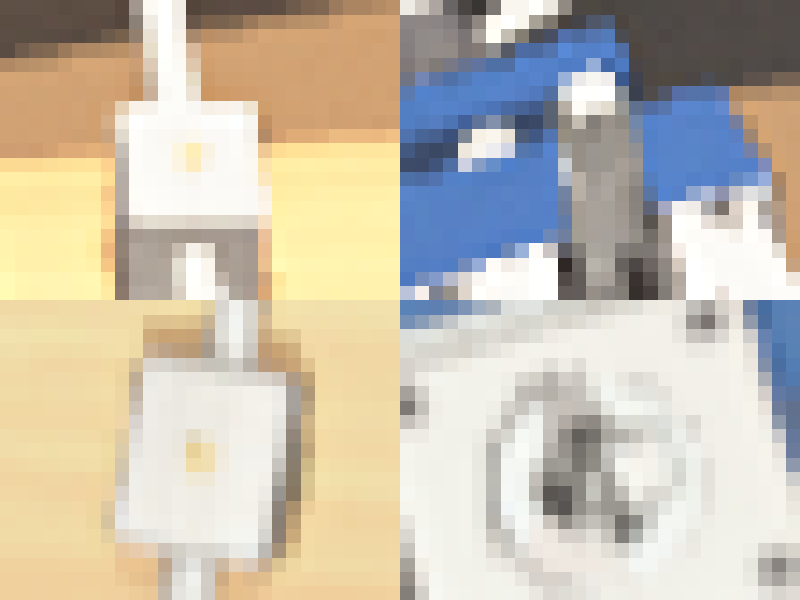

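The head dot is at scene (321,180.4) and top (234.5,239.5). In the top view the boss ring's centre is at (359,224.8) and the white tap tip at about (362,225.3). The scene view puts the tip at (209.2,188).

Run:
```python
from h import *
print("dot",tri((321,180.4),(234.5,239.5)))
print("tip",tri((209.2,188),(362,225.3)))
print("boss",plane("top",(359,224.8),.08))
# boss in scene
for z in(.08,.108,.135): print(z,proj("top",[[.533,-.183,z]]),proj("scene",[[.533,-.183,z]]))
c=lambda x,y:(315+(x-400)/4-.4,190+(y-300)/4-.4)
H=[plane("top",c(*p),.07) for p in((608,400),(524,424),(547,494),(630,470))]
print(np.array(H), np.mean(H,0))
f=lambda a,b:np.arctan2(*(H[b]-H[a])[[1,0]])
print("yaws",f(2,1),f(3,0),f(0,1)-np.pi/2,f(3,2)-np.pi/2)
E1,E2=plane("top",c(480,475),.05),plane("top",c(652,429),.05);d=E1-E2;print("ears",(E1+E2)/2,np.arctan2(d[1],d[0])-np.pi/2)
a,b=plane("top",(230.2,272),.065),plane("top",(241.2,205.3),.065);print("bar",a,b,(a+b)/2,np.arctan2(*(b-a)[[1,0]]))
# tip blob detail, top
t=cv2.imread("pics/top0.png")[:,:,::-1];print(t[218:232,355:368].mean(2).astype(int))
```

```text
dot (array([0.50070475, 0.14217035, 0.07713914]), np.float64(0.0011435489699081515))
tip (array([ 0.53403325, -0.18652202,  0.13140144]), np.float64(0.0004170964570829547))
boss [ 0.53813117 -0.18670396  0.08      ]
0.08 [[357.62380913 226.75537723]] [[212.32422016 201.17496587]]
0.108 [[359.17205386 226.19578505]] [[211.27319996 193.86790531]]
0.135 [[360.73535558 225.63072039]] [[210.23267632 186.60910155]]
[[ 0.56572198 -0.20880575  0.07      ]
 [ 0.54997886 -0.15286154  0.07      ]
 [ 0.50354875 -0.16733394  0.07      ]
 [ 0.51920842 -0.22241898  0.07      ]] [ 0.5346145  -0.18785505  0.07      ]
yaws 0.3021585948078985 0.2847206667568141 0.2743132589187347 0.2769748411489674
ears [ 0.53226855 -0.18318411  0.05      ] 0.2571948809740281
bar [0.41485323 0.15395195 0.065     ] [0.59254094 0.12571567 0.065     ] [0.50369709 0.13983381 0.065     ] -0.15759187966786278
[[236 221 234 220 238 239 237 237 237 238 239 238 238]
 [206 180 206 199 233 240 229 217 223 236 238 238 238]
 [182 175 187 192 219 243 236 226 225 224 237 238 238]
 [219 193 191 189 190 227 245 243 239 229 235 237 238]
 [241 195 171 144 136 182 217 218 217 221 232 217 236]
 [243 190 138  95 112 165 178 195 216 214 236 224 237]
 [240 176 145 112 135 195 223 226 237 229 229 240 235]
 [217 152 155 116 138 186 244 242 241 234 215 237 224]
 [190 123 134 135 187 156 225 244 239 232 213 236 224]
 [178  85  90 134 193 152 188 236 215 216 230 238 225]
 [215 103  84 142 164 149 148 197 202 228 242 239 228]
 [236 195 140 173 190 172 110 140 207 243 243 237 235]
 [235 229 207 206 220 196 127 175 230 244 239 230 237]
 [230 233 231 226 231 221 208 229 245 243 236 232 238]]
```

```bash
cat >> h.py <<'E'
from scipy.spatial.transform import Rotation as Rn
def go(p,yaw=None):
    "tool-axis shift to world point p, and rz to tool-x yaw"
    s=bot.read_state();R=Rn.from_rotvec(s["tool_rot"]).as_matrix();y=np.arctan2(R[1,0],R[0,0])
    print("pos",s["ee_pos"].round(4),"yaw",y.round(4),"tilt",R[:2,2].round(4),"j1,6",s["joints"][[0,5]].round(3),"F",s["contact_force"].round(2),"M",s["torque"].round(3),"w",s["gripper_width"].round(4))
    if p is not None: print("shift",(R.T@(np.array(p)-s["ee_pos"])).round(4),"dist",np.linalg.norm(p-s["ee_pos"]).round(4))
    if yaw is not None: d=y-yaw;print("rz",d.round(4),"or",d-2*np.pi*np.sign(d))
E
for i in 1 2; do :; done
echo '{"dx": [0.0287, 0.0287, 0.0287, 0.0287, 0.0287, 0.0287, 0.0287, 0.0287, 0.0287], "dy": [-0.0268, -0.0268, -0.0268, -0.0268, -0.0268, -0.0268, -0.0268, -0.0268, -0.0268], "dz": [0, 0, 0, 0, 0, 0, 0, 0, 0], "wx": [0, 0, 0, 0, 0, 0, 0, 0, 0], "wy": [0, 0, 0, 0, 0, 0, 0, 0, 0], "wz": [0, 0, 0, 0, 0, 0, 0, 0, 0], "aperture": [0.085, 0.085, 0.085, 0.085, 0.085, 0.085, 0.085, 0.085, 0.085]}' | python3 inch.py 60
echo '{"dx": [0.0287, 0.0287, 0.0287, 0.0287, 0.0287, 0.0287, 0.0287, 0.0287, 0.0287], "dy": [-0.0268, -0.0268, -0.0268, -0.0268, -0.0268, -0.0268, -0.0268, -0.0268, -0.0268], "dz": [0, 0, 0, 0, 0, 0, 0, 0, 0], "wx": [0, 0, 0, 0, 0, 0, 0, 0, 0], "wy": [0, 0, 0, 0, 0, 0, 0, 0, 0], "wz": [0, 0, 0, 0, 0, 0, 0, 0, 0], "aperture": [0.085, 0.085, 0.085, 0.085, 0.085, 0.085, 0.085, 0.085, 0.085]}' | python3 inch.py
echo '{"dx": [0, 0, 0, 0, 0, 0, 0, 0, 0, 0], "dy": [0, 0, 0, 0, 0, 0, 0, 0, 0, 0], "dz": [0, 0, 0, 0, 0, 0, 0, 0, 0, 0], "wx": [0, 0, 0, 0, 0, 0, 0, 0, 0, 0], "wy": [0, 0, 0, 0, 0, 0, 0, 0, 0, 0], "wz": [-0.125, -0.125, -0.125, -0.125, -0.125, -0.125, -0.125, -0.125, -0.125, -0.125], "aperture": [0.085, 0.085, 0.085, 0.085, 0.085, 0.085, 0.085, 0.085, 0.085, 0.085]}' | python3 inch.py
echo '{"dx": [0, 0, 0, 0, 0, 0, 0, 0, 0, 0], "dy": [0, 0, 0, 0, 0, 0, 0, 0, 0, 0], "dz": [0, 0, 0, 0, 0, 0, 0, 0, 0, 0], "wx": [0, 0, 0, 0, 0, 0, 0, 0, 0, 0], "wy": [0, 0, 0, 0, 0, 0, 0, 0, 0, 0], "wz": [-0.125, -0.125, -0.125, -0.125, -0.125, -0.125, -0.125, -0.125, -0.125, -0.125], "aperture": [0.085, 0.085, 0.085, 0.085, 0.085, 0.085, 0.085, 0.085, 0.085, 0.085]}' | python3 inch.py
python3 -c "
from h import *
go([.501,.1415,.12],2.98)"
```

```text
t: 0.85
ee_pos: [0.3593, -0.1799, 0.2502]
tool_rot: [3.077, 0.632, 0.0]
contact_force: [0.4, -1.1, -1.3]
gripper_width: 0.0853
finger_force: 0.0
t: 1.6
ee_pos: [0.5016, 0.1439, 0.25]
tool_rot: [3.077, 0.634, -0.001]
contact_force: [0.4, -1.9, 0.4]
gripper_width: 0.085
finger_force: 0.0
t: 2.43
ee_pos: [0.5012, 0.1418, 0.2499]
tool_rot: [-2.118, -2.32, 0.001]
contact_force: [0.2, 0.0, -0.6]
gripper_width: 0.0849
finger_force: 0.0
t: 3.27
ee_pos: [0.5012, 0.1418, 0.2499]
tool_rot: [-0.36, -3.12, 0.0]
contact_force: [-0.0, 0.3, 0.6]
gripper_width: 0.085
finger_force: 0.0Traceback (most recent call last):
  File "<string>", line 3, in <module>
    go([.501,.1415,.12],2.98)
    ~~^^^^^^^^^^^^^^^^^^^^^^^
  File "h.py", line 26, in go
    print("pos",s["ee_pos"].round(4),"yaw",y.round(4),"tilt",R[:2,2].round(4),"j1,6",s["joints"][[0,5]].round(3),"F",s["contact_force"].round(2),"M",s["torque"].round(3),"w",s["gripper_width"].round(4))
                                                                                                                                                                              ^^^^^^^^^^^^^^^^^^^^^^^^
AttributeError: 'float' object has no attribute 'round'
```

```bash
sed -i 's/s\["gripper_width"\].round(4)/round(s["gripper_width"],4)/' h.py
echo '{"dx": [0, 0, 0, 0, 0, 0, 0, 0], "dy": [0, 0, 0, 0, 0, 0, 0, 0], "dz": [0.03, 0.03, 0.03, 0.03, 0.03, 0.016, 0.012, 0], "wx": [0, 0, 0, 0, 0, 0, 0, 0], "wy": [0, 0, 0, 0, 0, 0, 0, 0], "wz": [-0.07, 0, 0, 0, 0, 0, 0, 0], "aperture": [0.085, 0.085, 0.085, 0.085, 0.085, 0.085, 0.085, 0.085]}' | python3 inch.py
python3 - <<'E'
from h import *
go([.501,.1415,.072],2.98)
s=bot.read_camera("scene");t=bot.read_camera("top")
c=lambda im,x,y:cv2.resize(im[y:y+75,x:x+100],(400,300),interpolation=cv2.INTER_CUBIC)
cv2.imwrite("pics/g.png",np.hstack([c(s,275,130),c(t,185,200)])[:,:,::-1])
E
```

```text
t: 3.93
ee_pos: [0.5, 0.1414, 0.0696]
tool_rot: [-0.26, -3.127, 0.002]
contact_force: [-0.6, -0.4, 0.6]
gripper_width: 0.0853
finger_force: 0.0
pos [0.5    0.1414 0.0696] yaw 2.9758 tilt [-0.0039 -0.0011] j1,6 [0.276 0.441] F [-0.62 -0.41  0.58] M [-0.021  0.08   0.002] w 0.0853
shift [-0.001   0.0002 -0.0024] dist 0.0026
rz -0.0042 or 6.278960178595749
```

View pics/g.png

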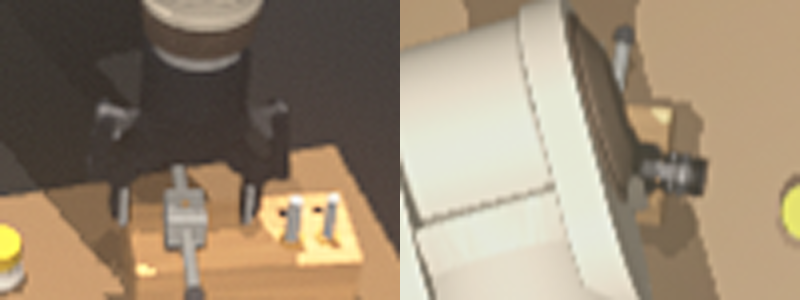

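Both fingers straddle the head, with the pads at about (122,200) and (250,200) in the left crop and the head at (185,215) between them. I'll raise 2 mm and close.

```bash
echo '{"dx": [0, 0, 0, 0, 0, 0], "dy": [0, 0, 0, 0, 0, 0], "dz": [-0.002, 0, 0, 0, 0, 0], "wx": [0, 0, 0, 0, 0, 0], "wy": [0, 0, 0, 0, 0, 0], "wz": [0, 0, 0, 0, 0, 0], "aperture": [0.06, 0.04, 0.025, 0.025, 0.025, 0.025]}' | python3 inch.py 80
python3 -c "
from h import *
go([.501,.1415,.072],2.98)"
```

```text
t: 4.53
ee_pos: [0.5018, 0.1419, 0.0752]
tool_rot: [0.26, 3.129, 0.001]
contact_force: [-0.6, -1.3, 5.2]
gripper_width: 0.0284
finger_force: 79.4
pos [0.5018 0.1419 0.0752] yaw 2.9757 tilt [0.0014 0.0002] j1,6 [0.276 0.441] F [-0.56 -1.34  5.22] M [-0.107  0.133 -0.059] w 0.0284
shift [ 0.0007 -0.0005  0.0032] dist 0.0033
rz -0.0043 or 6.278910797550898
```

```bash
echo '{"dx": [0, 0, 0, 0, 0, 0, 0, 0, 0], "dy": [0, 0, 0, 0, 0, 0, 0, 0, 0], "dz": [-0.005, -0.01, -0.02, -0.03, -0.03, -0.03, -0.02, 0, 0], "wx": [0, 0, 0, 0, 0, 0, 0, 0, 0], "wy": [0, 0, 0, 0, 0, 0, 0, 0, 0], "wz": [0, 0, 0, 0, 0, 0, 0, 0, 0], "aperture": [0.025, 0.025, 0.025, 0.025, 0.025, 0.025, 0.025, 0.025, 0.025]}' | python3 inch.py
python3 - <<'E'
from h import *
go([.535,-.186,.22],-1.29)
s=bot.read_camera("scene");t=bot.read_camera("top")
c=lambda im,x,y:cv2.resize(im[y:y+75,x:x+100],(400,300),interpolation=cv2.INTER_CUBIC)
cv2.imwrite("pics/l.png",np.hstack([c(s,275,110),c(t,185,200)])[:,:,::-1])
E
```

```text
t: 5.28
ee_pos: [0.5017, 0.1419, 0.2199]
tool_rot: [0.26, 3.129, 0.001]
contact_force: [-0.6, -0.4, -5.1]
gripper_width: 0.0284
finger_force: 79.6
pos [0.5017 0.1419 0.2199] yaw 2.9758 tilt [0.0014 0.0004] j1,6 [0.276 0.441] F [-0.62 -0.37 -5.09] M [0.044 0.031 0.035] w 0.0284
shift [-8.700e-02 -3.179e-01 -2.000e-04] dist 0.3296
rz 4.2658 or -2.0173855243115986
```

View pics/l.png

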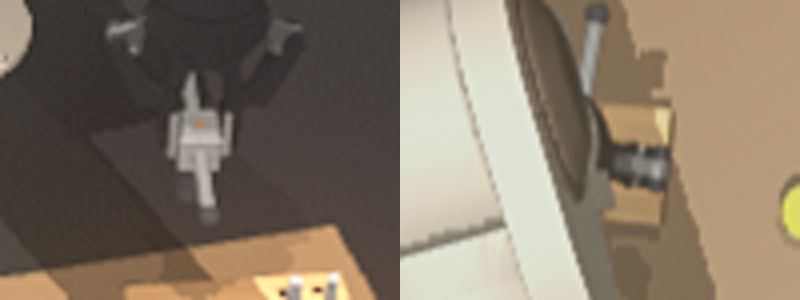

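The handle is held upright in the pads; its head dot is at (199,123) in the left crop. Next I move it over the tap.

```bash
echo '{"dx": [-0.0075, -0.0075, -0.0075, -0.007, -0.0075, -0.007, -0.0075, -0.007, -0.0075, -0.007, -0.0075, -0.007], "dy": [-0.0265, -0.0265, -0.0265, -0.0265, -0.0265, -0.0265, -0.0265, -0.0265, -0.0265, -0.0265, -0.0265, -0.0265], "dz": [0, 0, 0, 0, 0, 0, 0, 0, 0, 0, 0, 0], "wx": [0, 0, 0, 0, 0, 0, 0, 0, 0, 0, 0, 0], "wy": [0, 0, 0, 0, 0, 0, 0, 0, 0, 0, 0, 0], "wz": [0, 0, 0, 0, 0, 0, 0, 0, 0, 0, 0, 0], "aperture": [0.025, 0.025, 0.025, 0.025, 0.025, 0.025, 0.025, 0.025, 0.025, 0.025, 0.025, 0.025]}' | python3 inch.py
echo '{"dx": [0, 0, 0, 0, 0, 0, 0, 0], "dy": [0, 0, 0, 0, 0, 0, 0, 0], "dz": [0, 0, 0, 0, 0, 0, 0, 0], "wx": [0, 0, 0, 0, 0, 0, 0, 0], "wy": [0, 0, 0, 0, 0, 0, 0, 0], "wz": [-0.125, -0.125, -0.125, -0.125, -0.125, -0.125, -0.125, -0.125], "aperture": [0.025, 0.025, 0.025, 0.025, 0.025, 0.025, 0.025, 0.025]}' | python3 inch.py
echo '{"dx": [0, 0, 0, 0, 0, 0, 0, 0, 0, 0], "dy": [0, 0, 0, 0, 0, 0, 0, 0, 0, 0], "dz": [0, 0, 0, 0, 0, 0, 0, 0, 0, 0], "wx": [0, 0, 0, 0, 0, 0, 0, 0, 0, 0], "wy": [0, 0, 0, 0, 0, 0, 0, 0, 0, 0], "wz": [-0.125, -0.125, -0.125, -0.125, -0.125, -0.125, -0.125, -0.125, -0.017, 0], "aperture": [0.025, 0.025, 0.025, 0.025, 0.025, 0.025, 0.025, 0.025, 0.025, 0.025]}' | python3 inch.py
python3 - <<'E'
from h import *
go([.535,-.186,.20],-1.29)
s=bot.read_camera("scene");t=bot.read_camera("top")
c=lambda im,x,y:cv2.resize(im[y:y+75,x:x+100],(400,300),interpolation=cv2.INTER_CUBIC)
cv2.imwrite("pics/o.png",np.hstack([c(s,165,140),c(t,315,190)])[:,:,::-1])
E
```

```text
t: 6.38
ee_pos: [0.5344, -0.1874, 0.2171]
tool_rot: [-0.26, -3.128, -0.001]
contact_force: [0.4, 0.1, -3.9]
gripper_width: 0.0284
finger_force: 79.9
t: 7.05
ee_pos: [0.5344, -0.186, 0.217]
tool_rot: [1.281, -2.866, -0.004]
contact_force: [0.0, 0.6, -4.2]
gripper_width: 0.0285
finger_force: 80.2
t: 7.88
ee_pos: [0.5346, -0.1861, 0.2176]
tool_rot: [2.507, -1.892, -0.004]
contact_force: [0.1, 0.0, -4.6]
gripper_width: 0.0285
finger_force: 80.2
pos [ 0.5346 -0.1861  0.2176] yaw -1.2927 tilt [-0.0025  0.0008] j1,6 [-0.335 -2.184] F [ 0.14  0.04 -4.61] M [-0.033 -0.018 -0.022] w 0.0285
shift [ 0.     -0.0004  0.0176] dist 0.0176
rz -0.0027 or 6.280441406522695
```

View pics/o.png

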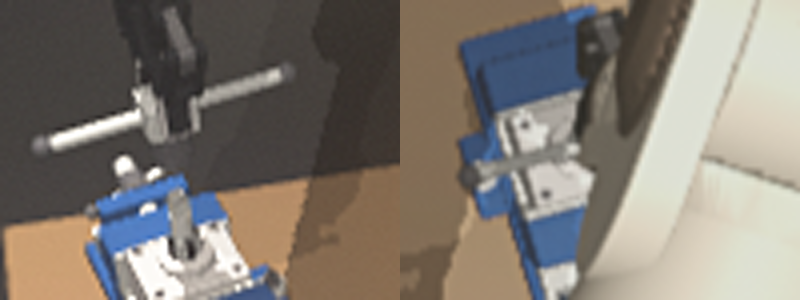

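The scene view shows the handle above the tap. The bar balls are at (42,145) and (287,71) in the crop, and the tap tip is at (180,192). I'll compare the bar midpoint with the predicted position.

Run:
```python
from h import *
c=lambda x,y:np.array((165+x/4-.4,140+y/4-.4))
C=np.array([.5346,-.1861,.2076]);u=np.array([np.cos(-1.2927),np.sin(-1.2927),0])*.080
print("pred",proj("scene",[C-u,C+u,C]),"meas",c(287,71),c(42,145))
print("tip meas",c(180,192),"pred",proj("scene",[[.5346,-.1861,.135]]), "d/dx,dy",proj("scene",[[.5446,-.1861,.135],[.5346,-.1761,.135]]))
```

```text
pred [[234.20391653 157.99429783]
 [177.03941608 175.40491513]
 [206.16469572 166.5071929 ]] meas [236.35 157.35] [175.1  175.85]
tip meas [209.6 187.6] pred [[209.14993394 187.13098997]] d/dx,dy [[209.42643344 189.51538127]
 [212.78572833 186.66951903]]
```

```bash
echo '{"dx": [-0.0005, 0, 0, 0, 0, 0, 0], "dy": [-0.0003, 0, 0, 0, 0, 0, 0], "dz": [0.008, 0.008, 0.006, 0.004, 0.003, 0.002, 0], "wx": [0, 0, 0, 0, 0, 0, 0], "wy": [0, 0, 0, 0, 0, 0, 0], "wz": [0, 0, 0, 0, 0, 0, 0], "aperture": [0.025, 0.025, 0.025, 0.025, 0.025, 0.025, 0.025]}' | python3 inch.py
python3 -c "
from h import *
go([.535,-.1855,.171],-1.29)"
```

```text
t: 8.57
ee_pos: [0.5352, -0.1857, 0.1879]
tool_rot: [2.51, -1.889, -0.001]
contact_force: [0.1, 0.9, -3.6]
gripper_width: 0.0282
finger_force: 80.2
pos [ 0.5352 -0.1857  0.1879] yaw -1.2906 tilt [-0.0004  0.0001] j1,6 [-0.334 -2.185] F [ 0.15  0.86 -3.55] M [ 0.022  0.027 -0.038] w 0.0282
shift [-0.0002  0.0001  0.0169] dist 0.0169
rz -0.0006 or 6.28261948688027
```

```bash
for i in 1 2 3; do echo '{"dx": [0, 0, 0], "dy": [0, 0, 0], "dz": [0.001, 0.001, 0], "wx": [0, 0, 0], "wy": [0, 0, 0], "wz": [0, 0, 0], "aperture": [0.025, 0.025, 0.025]}' | python3 inch.py|grep -E 'ee_pos|contact'; done
python3 -c "
from h import *
go([.535,-.1855,.171],-1.29)"
```

```text
ee_pos: [0.5354, -0.1858, 0.1865]
contact_force: [-0.3, -0.6, -2.6]
ee_pos: [0.5354, -0.1861, 0.185]
contact_force: [-1.2, -2.3, 2.8]
ee_pos: [0.5352, -0.1862, 0.1825]
contact_force: [-2.2, -5.3, -0.4]
pos [ 0.5352 -0.1862  0.1825] yaw -1.2908 tilt [ 0.0001 -0.0013] j1,6 [-0.334 -2.185] F [-2.18 -5.28 -0.41] M [-1.184  0.527  0.008] w 0.0286
shift [-0.0007 -0.      0.0115] dist 0.0116
rz -0.0008 or 6.282426402567298
```

```bash
echo '{"dx": [0.0008, 0], "dy": [0.0006, 0], "dz": [0, 0], "wx": [0, 0], "wy": [0, 0], "wz": [0, 0], "aperture": [0.025, 0.025]}' | python3 inch.py|grep -E 'ee_pos|contact'
echo '{"dx": [0, 0], "dy": [0, 0], "dz": [0.001, 0], "wx": [0, 0], "wy": [0, 0], "wz": [0, 0], "aperture": [0.025, 0.025]}' | python3 inch.py|grep -E 'ee_pos|contact'
python3 -c "
from h import *
go([.535,-.1855,.171],-1.29)"
```

```text
ee_pos: [0.5349, -0.1868, 0.182]
contact_force: [-1.4, -4.4, -2.4]
ee_pos: [0.5349, -0.1867, 0.1809]
contact_force: [-0.8, -3.3, -2.8]
pos [ 0.5349 -0.1867  0.1809] yaw -1.2905 tilt [-0.0005  0.    ] j1,6 [-0.336 -2.187] F [-0.81 -3.27 -2.78] M [-0.853  0.187  0.063] w 0.0287
shift [-0.0011 -0.0005  0.0099] dist 0.0099
rz -0.0005 or 6.2826937651643044
```

```bash
echo '{"dx": [0.0006, 0, 0], "dy": [0.0003, 0, 0], "dz": [0.001, 0.001, 0], "wx": [0, 0, 0], "wy": [0, 0, 0], "wz": [0, 0, 0], "aperture": [0.025, 0.025, 0.025]}' | python3 inch.py|grep -E 'ee_pos|contact'
echo '{"dx": [0.0002, 0, 0], "dy": [0, 0, 0], "dz": [0.001, 0.001, 0], "wx": [0, 0, 0], "wy": [0, 0, 0], "wz": [0, 0, 0], "aperture": [0.025, 0.025, 0.025]}' | python3 inch.py|grep -E 'ee_pos|contact'
python3 -c "
from h import *
go([.535,-.1855,.171],-1.29)"
```

```text
ee_pos: [0.5348, -0.1871, 0.1788]
contact_force: [-0.9, -1.4, -3.6]
ee_pos: [0.5348, -0.1873, 0.1769]
contact_force: [-0.5, -1.2, -3.6]
pos [ 0.5348 -0.1873  0.1769] yaw -1.2903 tilt [-0.0004  0.0004] j1,6 [-0.337 -2.188] F [-0.49 -1.24 -3.55] M [-0.268  0.091  0.032] w 0.0282
shift [-0.0017 -0.0007  0.0059] dist 0.0062
rz -0.0003 or 6.282916317932019
```

Sliding on freely. I continue down to the roof.

```bash
echo '{"dx": [0.0002, 0, 0, 0], "dy": [0, 0, 0, 0], "dz": [0.001, 0.001, 0.001, 0], "wx": [0, 0, 0, 0], "wy": [0, 0, 0, 0], "wz": [0, 0, 0, 0], "aperture": [0.025, 0.025, 0.025, 0.025]}' | python3 inch.py|grep -E 'ee_pos|contact'
for i in 1 2 3 4; do echo '{"dx": [0, 0], "dy": [0, 0], "dz": [0.001, 0], "wx": [0, 0], "wy": [0, 0], "wz": [0, 0], "aperture": [0.025, 0.025]}' | python3 inch.py|grep -E 'ee_pos|contact'; done
python3 -c "
from h import *
go([.535,-.1855,.171],-1.29)"
```

```text
ee_pos: [0.5349, -0.1875, 0.1739]
contact_force: [-1.2, -0.1, -4.5]
ee_pos: [0.5349, -0.1875, 0.1731]
contact_force: [-1.0, -0.1, -3.8]
ee_pos: [0.5349, -0.1876, 0.1721]
contact_force: [-0.8, 0.3, -4.2]
ee_pos: [0.5349, -0.1876, 0.1712]
contact_force: [-1.3, 1.1, -3.8]
ee_pos: [0.535, -0.1877, 0.1711]
contact_force: [-2.7, 1.7, 2.4]
pos [ 0.535  -0.1877  0.1711] yaw -1.2904 tilt [ 0.0009 -0.0003] j1,6 [-0.337 -2.189] F [-2.73  1.65  2.36] M [0.227 0.673 0.019] w 0.028
shift [-0.0021 -0.0006  0.0001] dist 0.0022
rz -0.0004 or 6.282782965274743
```

Fully home: contact came at TCP z = 0.171, as predicted. I trim the side load and start turning.

```bash
echo '{"dx": [-0.0003, 0], "dy": [0.0002, 0], "dz": [-0.0003, 0], "wx": [0, 0], "wy": [0, 0], "wz": [0, 0], "aperture": [0.025, 0.025]}' | python3 inch.py|grep -E 'ee_pos|contact'
python3 -c "
from h import *
go(None)"
for i in 1 2 3 4; do echo '{"dx": [0, 0], "dy": [0, 0], "dz": [0.00002, 0.00002], "wx": [0, 0], "wy": [0, 0], "wz": [0.05, 0.05], "aperture": [0.025, 0.025]}' | python3 inch.py|grep -E 'ee_pos|contact';python3 -c "
from h import *
go(None)"; done
```

```text
ee_pos: [0.5349, -0.1876, 0.1711]
contact_force: [-1.6, -0.1, 3.8]
pos [ 0.5349 -0.1876  0.1711] yaw -1.2904 tilt [ 0.001  -0.0005] j1,6 [-0.337 -2.188] F [-1.63 -0.14  3.79] M [0.092 0.369 0.004] w 0.0285
ee_pos: [0.5349, -0.1875, 0.1711]
contact_force: [-2.0, 1.1, 3.9]
pos [ 0.5349 -0.1875  0.1711] yaw -1.3923 tilt [ 0.0009 -0.0004] j1,6 [-0.337 -2.087] F [-2.03  1.12  3.86] M [0.154 0.43  0.217] w 0.0283
ee_pos: [0.5349, -0.1875, 0.171]
contact_force: [-1.2, 0.5, 3.3]
pos [ 0.5349 -0.1875  0.171 ] yaw -1.4925 tilt [ 0.001  -0.0004] j1,6 [-0.337 -1.986] F [-1.16  0.55  3.33] M [0.099 0.453 0.213] w 0.0287
ee_pos: [0.5349, -0.1875, 0.171]
contact_force: [-1.6, 0.8, 3.9]
pos [ 0.5349 -0.1875  0.171 ] yaw -1.5925 tilt [ 0.001  -0.0003] j1,6 [-0.337 -1.886] F [-1.57  0.83  3.89] M [0.127 0.402 0.266] w 0.0285
ee_pos: [0.5349, -0.1874, 0.1709]
contact_force: [-2.1, 0.3, 2.6]
pos [ 0.5349 -0.1874  0.1709] yaw -1.6925 tilt [ 0.001  -0.0002] j1,6 [-0.337 -1.786] F [-2.07  0.3   2.6 ] M [0.195 0.388 0.158] w 0.0286
```

```bash
cat >> h.py <<'E'
def q():
    s=bot.read_state();R=Rn.from_rotvec(s["tool_rot"]).as_matrix();F,M=s["contact_force"],s["torque"]
    Mt=M+np.cross([0,0,s["ee_pos"][2]-.08],F)
    f=R.T@F
    print(f't{s["t"]:.2f} pos',s["ee_pos"].round(4),"yaw",np.arctan2(R[1,0],R[0,0]).round(3),"tilt",R[:2,2].round(4),"j6",s["joints"][5].round(2),"F",F.round(1),"Ftool",f.round(1),"Mz",M[2].round(3),"Mtap",Mt[:2].round(2))
E
echo 'from h import *;q()' > q.py; sed -i 's/;/\n/' q.py
R='python3 q.py'
echo '{"dx": [0, 0, 0, 0], "dy": [0.0002, 0, 0, 0], "dz": [0.00005, 0.00005, 0.00005, 0.00005], "wx": [0, 0, 0, 0], "wy": [0, 0, 0, 0], "wz": [0.125, 0.125, 0.125, 0.125], "aperture": [0.025, 0.025, 0.025, 0.025]}' | python3 inch.py>/dev/null; $R
echo '{"dx": [0, 0, 0, 0], "dy": [0, 0, 0, 0], "dz": [0.00005, 0.00005, 0.00005, 0.00005], "wx": [0, 0, 0, 0], "wy": [0, 0, 0, 0], "wz": [0.125, 0.125, 0.125, 0.125], "aperture": [0.025, 0.025, 0.025, 0.025]}' | python3 inch.py>/dev/null; $R
echo '{"dx": [0, 0, 0, 0], "dy": [0, 0, 0, 0], "dz": [0.00005, 0.00005, 0.00005, 0.00005], "wx": [0, 0, 0, 0], "wy": [0, 0, 0, 0], "wz": [0.125, 0.125, 0.125, 0.125], "aperture": [0.025, 0.025, 0.025, 0.025]}' | python3 inch.py>/dev/null; $R
```

```text
t12.32 pos [ 0.535  -0.1874  0.1708] yaw -2.196 tilt [ 0.0016 -0.0001] j6 -1.28 F [-0.2  0.9  2.3] Ftool [-0.6  0.7 -2.3] Mz 0.182 Mtap [0.15 0.03]
t12.65 pos [ 0.5351 -0.1874  0.1706] yaw -2.696 tilt [ 0.0019 -0.0001] j6 -0.78 F [0.7 0.4 2.7] Ftool [-0.8  0.1 -2.7] Mz 0.296 Mtap [ 0.22 -0.05]
t12.98 pos [ 0.5353 -0.1874  0.1703] yaw 3.087 tilt [ 0.0021 -0.0003] j6 -0.28 F [2.  0.7 2. ] Ftool [-2.   0.8 -2. ] Mz 0.217 Mtap [ 0.   -0.14]
```

```bash
R='python3 q.py'
echo '{"dx": [-0.0003, 0, 0, 0, 0], "dy": [0, 0, 0, 0, 0], "dz": [0.00005, 0.00005, 0.00005, 0.00005, 0.00005], "wx": [0, 0, 0, 0, 0], "wy": [0, 0, 0, 0, 0], "wz": [0.125, 0.125, 0.125, 0.125, 0.125], "aperture": [0.025, 0.025, 0.025, 0.025, 0.025]}' | python3 inch.py>/dev/null; $R
echo '{"dx": [0, 0, 0, 0, 0, 0, 0, 0, 0, 0], "dy": [0, 0, 0, 0, 0, 0, 0, 0, 0, 0], "dz": [0.00005, 0.00005, 0.00005, 0.00005, 0.00005, 0.00001, 0, 0, 0, 0], "wx": [0, 0, 0, 0, 0, 0, 0, 0, 0, 0], "wy": [0, 0, 0, 0, 0, 0, 0, 0, 0, 0], "wz": [0.125, 0.125, 0.125, 0.125, 0.125, 0.03, 0, 0, 0, 0], "aperture": [0.025, 0.025, 0.025, 0.025, 0.025, 0.025, 0.025, 0.025, 0.025, 0.025]}' | python3 inch.py>/dev/null; $R
```

```text
t13.40 pos [ 0.5355 -0.1876  0.1701] yaw 2.462 tilt [ 0.0019 -0.0006] j6 0.34 F [1.3 0.2 2.2] Ftool [-0.9  1.  -2.2] Mz 0.326 Mtap [-0.11 -0.11]
t14.23 pos [ 0.5353 -0.1877  0.1698] yaw 1.814 tilt [ 0.0016 -0.0007] j6 0.99 F [ 2.5 -2.5  4.6] Ftool [-3.   1.9 -4.6] Mz 0.098 Mtap [-0.32 -0.43]
```

```bash
R='python3 q.py'
echo '{"dx": [-0.0004, 0, 0, 0, 0], "dy": [0.0003, 0, 0, 0, 0], "dz": [0, 0, -0.0001, -0.00005, -0.00005], "wx": [0, 0, 0, 0, 0], "wy": [0, 0, 0, 0, 0], "wz": [-0.1, -0.1, -0.1, -0.125, -0.125], "aperture": [0.025, 0.025, 0.025, 0.025, 0.025]}' | python3 inch.py>/dev/null; $R
echo '{"dx": [0, 0, 0, 0], "dy": [0, 0, 0, 0], "dz": [-0.00005, -0.00005, -0.00005, -0.00005], "wx": [0, 0, 0, 0], "wy": [0, 0, 0, 0], "wz": [-0.125, -0.125, -0.125, -0.125], "aperture": [0.025, 0.025, 0.025, 0.025]}' | python3 inch.py>/dev/null; $R
echo '{"dx": [0, 0, 0, 0, 0, 0, 0, 0, 0, 0], "dy": [0, 0, 0, 0, 0, 0, 0, 0, 0, 0], "dz": [-0.00005, -0.00005, -0.00005, -0.00005, -0.00005, -0.00005, 0, 0, 0, 0], "wx": [0, 0, 0, 0, 0, 0, 0, 0, 0, 0], "wy": [0, 0, 0, 0, 0, 0, 0, 0, 0, 0], "wz": [-0.125, -0.125, -0.125, -0.125, -0.125, -0.125, 0, 0, 0, 0], "aperture": [0.025, 0.025, 0.025, 0.025, 0.025, 0.025, 0.025, 0.025, 0.025, 0.025]}' | python3 inch.py>/dev/null; $R
```

```text
t14.65 pos [ 0.5354 -0.1877  0.1699] yaw 2.369 tilt [0.001  0.0002] j6 0.44 F [ 1.4 -0.6  4.1] Ftool [-1.4  0.6 -4.1] Mz -0.262 Mtap [ 0.02 -0.33]
t14.98 pos [ 0.5354 -0.1876  0.1701] yaw 2.869 tilt [0.0009 0.0004] j6 -0.07 F [1.5 0.3 5. ] Ftool [-1.4  0.7 -5. ] Mz -0.256 Mtap [ 0.08 -0.23]
t15.82 pos [ 0.5352 -0.1874  0.1704] yaw -2.67 tilt [0.0005 0.0007] j6 -0.81 F [2.  1.2 5.3] Ftool [-2.3  0.2 -5.3] Mz -0.057 Mtap [0.08 0.04]
```

```bash
R='python3 q.py'
echo '{"dx": [-0.0003, 0, 0, 0, 0, 0], "dy": [0, 0, 0, 0, 0, 0], "dz": [0, 0, 0.00005, 0.00005, 0.00005, 0.00005], "wx": [0, 0, 0, 0, 0, 0], "wy": [0, 0, 0, 0, 0, 0], "wz": [0.1, 0.1, 0.125, 0.125, 0.125, 0.125], "aperture": [0.025, 0.025, 0.025, 0.025, 0.025, 0.025]}' | python3 inch.py>/dev/null; $R
echo '{"dx": [0, 0, 0, 0, 0, 0], "dy": [0, 0, 0, 0, 0, 0], "dz": [0.00005, 0.00005, 0.00005, 0.00005, 0.00005, 0.00005], "wx": [0, 0, 0, 0, 0, 0], "wy": [0, 0, 0, 0, 0, 0], "wz": [0.125, 0.125, 0.125, 0.125, 0.125, 0.125], "aperture": [0.025, 0.025, 0.025, 0.025, 0.025, 0.025]}' | python3 inch.py>/dev/null; $R
echo '{"dx": [0, 0, 0, 0, 0, 0], "dy": [0, 0, 0, 0, 0, 0], "dz": [0.00005, 0.00005, 0.00005, 0.00005, 0.00005, 0.00005], "wx": [0, 0, 0, 0, 0, 0], "wy": [0, 0, 0, 0, 0, 0], "wz": [0.125, 0.125, 0.125, 0.125, 0.125, 0.125], "aperture": [0.025, 0.025, 0.025, 0.025, 0.025, 0.025]}' | python3 inch.py>/dev/null; $R
```

```text
t16.32 pos [ 0.5355 -0.1874  0.1703] yaw 2.908 tilt [0.0006 0.0002] j6 -0.1 F [ 0.3 -0.6  5.4] Ftool [-0.5 -0.5 -5.4] Mz 0.199 Mtap [-0.02 -0.11]
t16.82 pos [ 0.5356 -0.1876  0.17  ] yaw 2.158 tilt [ 0.0007 -0.0003] j6 0.65 F [ 1.2 -2.2  5.1] Ftool [-2.5 -0.3 -5.1] Mz 0.296 Mtap [-0.16 -0.15]
t17.32 pos [ 0.5355 -0.1879  0.1696] yaw 1.407 tilt [ 0.0005 -0.0007] j6 1.4 F [ 0.1 -2.2  3.9] Ftool [-2.2  0.5 -3.9] Mz 0.244 Mtap [-0.41 -0.09]
```

```bash
R='python3 q.py'
echo '{"dx": [-0.0003, 0, 0, 0, 0], "dy": [0, 0, 0, 0, 0], "dz": [0.00005, 0.00005, 0.00005, 0.00005, 0.00005], "wx": [0, 0, 0, 0, 0], "wy": [0, 0, 0, 0, 0], "wz": [0.125, 0.125, 0.125, 0.125, 0.125], "aperture": [0.025, 0.025, 0.025, 0.025, 0.025]}' | python3 inch.py>/dev/null; $R
echo '{"dx": [-0.0001, 0, 0, 0, 0, 0, 0, 0, 0], "dy": [0, 0, 0, 0, 0, 0, 0, 0, 0], "dz": [0.00005, 0.00005, 0.00005, 0.00005, 0.00002, 0, 0, 0, 0], "wx": [0, 0, 0, 0, 0, 0, 0, 0, 0], "wy": [0, 0, 0, 0, 0, 0, 0, 0, 0], "wz": [0.125, 0.125, 0.125, 0.125, 0.05, 0, 0, 0, 0], "aperture": [0.025, 0.025, 0.025, 0.025, 0.025, 0.025, 0.025, 0.025, 0.025]}' | python3 inch.py>/dev/null; $R
```

```text
t17.73 pos [ 0.5353 -0.188   0.1694] yaw 0.782 tilt [ 0.0002 -0.0005] j6 2.02 F [-0.5 -2.4  5.6] Ftool [-2.   1.3 -5.6] Mz 0.234 Mtap [-0.26  0.02]
t18.48 pos [ 0.5351 -0.188   0.1692] yaw 0.239 tilt [-0.0001 -0.0003] j6 2.57 F [-0.6 -1.4  5.6] Ftool [-0.9  1.2 -5.6] Mz 0.072 Mtap [-0.22  0.23]
```

Second half-turn forward is done with a stop. Now a quarter back (1.80 rad including the play).

```bash
R='python3 q.py'
echo '{"dx": [0, 0, 0, 0, 0, 0, 0, 0], "dy": [0.0001, 0, 0, 0, 0, 0, 0, 0], "dz": [0, 0, -0.0001, -0.00005, -0.00005, -0.00005, -0.00005, -0.00005], "wx": [0, 0, 0, 0, 0, 0, 0, 0], "wy": [0, 0, 0, 0, 0, 0, 0, 0], "wz": [-0.1, -0.1, -0.1, -0.125, -0.125, -0.125, -0.125, -0.125], "aperture": [0.025, 0.025, 0.025, 0.025, 0.025, 0.025, 0.025, 0.025]}' | python3 inch.py>/dev/null; $R
echo '{"dx": [0, 0, 0, 0, 0, 0, 0, 0, 0, 0, 0], "dy": [0, 0, 0, 0, 0, 0, 0, 0, 0, 0, 0], "dz": [-0.00005, -0.00005, -0.00005, -0.00005, -0.00005, -0.00005, -0.00005, 0, 0, 0, 0], "wx": [0, 0, 0, 0, 0, 0, 0, 0, 0, 0, 0], "wy": [0, 0, 0, 0, 0, 0, 0, 0, 0, 0, 0], "wz": [-0.125, -0.125, -0.125, -0.125, -0.125, -0.125, -0.125, 0, 0, 0, 0], "aperture": [0.025, 0.025, 0.025, 0.025, 0.025, 0.025, 0.025, 0.025, 0.025, 0.025, 0.025]}' | python3 inch.py>/dev/null; $R
```

```text
t19.15 pos [ 0.5354 -0.1881  0.1694] yaw 1.169 tilt [ 0.0004 -0.    ] j6 1.63 F [-0.1 -1.6  4.6] Ftool [-1.6  0.6 -4.6] Mz -0.281 Mtap [-0.05 -0.2 ]
t20.07 pos [ 0.5355 -0.1879  0.1697] yaw 2.033 tilt [0.0007 0.0002] j6 0.77 F [ 1.3 -0.2  4.9] Ftool [-0.8  1.1 -4.9] Mz -0.028 Mtap [ 0.16 -0.25]
```

```bash
R='python3 q.py'
echo '{"dx": [0, 0, 0, 0, 0, 0, 0, 0, 0, 0, 0], "dy": [0.0001, 0, 0, 0, 0, 0, 0, 0, 0, 0, 0], "dz": [0, 0, 0, 0, 0, 0, -0.005, -0.02, -0.02, 0, 0], "wx": [0, 0, 0, 0, 0, 0, 0, 0, 0, 0, 0], "wy": [0, 0, 0, 0, 0, 0, 0, 0, 0, 0, 0], "wz": [0, 0, 0, 0, 0, 0, 0, 0, 0, 0, 0], "aperture": [0.04, 0.06, 0.085, 0.085, 0.085, 0.085, 0.085, 0.085, 0.085, 0.085, 0.085]}' | python3 inch.py; $R
echo '{"dx": [0, 0, 0, 0, 0, 0, 0, 0, 0, 0, 0, 0], "dy": [0, 0, 0, 0, 0, 0, 0, 0, 0, 0, 0, 0], "dz": [0, 0, 0, 0, 0, 0, 0, 0, 0, 0, 0, 0], "wx": [0, 0, 0, 0, 0, 0, 0, 0, 0, 0, 0, 0], "wy": [0, 0, 0, 0, 0, 0, 0, 0, 0, 0, 0, 0], "wz": [-0.125, -0.125, -0.125, -0.125, -0.125, -0.125, -0.125, -0.125, -0.125, -0.125, -0.125, -0.125], "aperture": [0.085, 0.085, 0.085, 0.085, 0.085, 0.085, 0.085, 0.085, 0.085, 0.085, 0.085, 0.085]}' | python3 inch.py >/dev/null; $R
echo '{"dx": [0, 0, 0, 0, 0, 0, 0, 0, 0, 0, 0, 0], "dy": [0, 0, 0, 0, 0, 0, 0, 0, 0, 0, 0, 0], "dz": [0, 0, 0, 0, 0, 0, 0, 0, 0, 0, 0, 0], "wx": [0, 0, 0, 0, 0, 0, 0, 0, 0, 0, 0, 0], "wy": [0, 0, 0, 0, 0, 0, 0, 0, 0, 0, 0, 0], "wz": [-0.125, -0.125, -0.125, -0.125, -0.125, -0.125, -0.125, -0.125, -0.125, -0.125, -0.125, -0.125], "aperture": [0.085, 0.085, 0.085, 0.085, 0.085, 0.085, 0.085, 0.085, 0.085, 0.085, 0.085, 0.085]}' | python3 inch.py >/dev/null;
echo '{"dx": [0, 0, 0, 0], "dy": [0, 0, 0, 0], "dz": [0, 0, 0, 0], "wx": [0, 0, 0, 0], "wy": [0, 0, 0, 0], "wz": [-0.125, -0.015, 0, 0], "aperture": [0.085, 0.085, 0.085, 0.085]}' | python3 inch.py>/dev/null; $R
python3 -c "
from h import *
s=bot.read_camera('scene')
cv2.imwrite('pics/r.png',cv2.resize(s[140:215,165:265],(800,600),interpolation=cv2.INTER_CUBIC)[:,:,::-1])"
```

```text
t: 20.98
ee_pos: [0.5359, -0.1882, 0.2159]
tool_rot: [1.646, 2.673, 0.001]
contact_force: [0.5, -0.6, -0.9]
gripper_width: 0.0847
finger_force: 0.0
t20.98 pos [ 0.5359 -0.1882  0.2159] yaw 2.038 tilt [ 0.0023 -0.0008] j6 0.77 F [ 0.5 -0.6 -0.9] Ftool [-0.8  0.2  0.9] Mz -0.014 Mtap [0.1  0.06]
t21.98 pos [ 0.5351 -0.1879  0.2135] yaw -2.739 tilt [-0.0013  0.0005] j6 -0.74 F [ 0.1  0.1 -0.6] Ftool [-0.2  0.   0.6] Mz 0.022 Mtap [-0.01  0.03]
t23.32 pos [ 0.5352 -0.188   0.214 ] yaw -1.109 tilt [-0.0007  0.0002] j6 -2.37 F [0.1 0.1 0.1] Ftool [-0.  -0.1 -0.1] Mz 0.026 Mtap [-0.07 -0.02]
```

View pics/r.png

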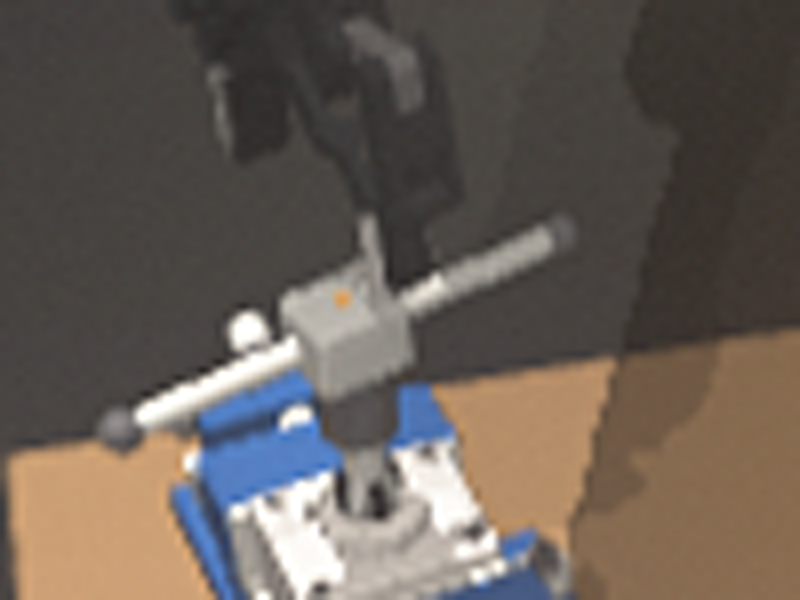

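The handle stands upright on the tap, with balls at (120,428) and (562,230) and the head at (345,330). I'll lower and regrip.

```bash
R='python3 q.py'
echo '{"dx": [0, 0, 0, 0, 0, 0, 0, 0], "dy": [0, 0, 0, 0, 0, 0, 0, 0], "dz": [0.01, 0.012, 0.01, 0.008, 0.004, 0, 0, 0], "wx": [0, 0, 0, 0, 0, 0, 0, 0], "wy": [0, 0, 0, 0, 0, 0, 0, 0], "wz": [0, 0, 0, 0, 0, 0, 0, 0], "aperture": [0.085, 0.085, 0.085, 0.085, 0.085, 0.085, 0.06, 0.04]}' | python3 inch.py 60 >/dev/null; $R
echo '{"dx": [0, 0, 0, 0], "dy": [0, 0, 0, 0], "dz": [0, 0, 0, 0], "wx": [0, 0, 0, 0], "wy": [0, 0, 0, 0], "wz": [0, 0, 0, 0], "aperture": [0.034, 0.025, 0.025, 0.025]}' | python3 inch.py; $R
```

```text
t24.03 pos [ 0.5356 -0.1881  0.171 ] yaw -1.106 tilt [ 0.0007 -0.0002] j6 -2.37 F [0.1 0.3 0.1] Ftool [-0.2 -0.2 -0.1] Mz 0.033 Mtap [-0.07 -0.  ]
t: 24.37
ee_pos: [0.5356, -0.1881, 0.1711]
tool_rot: [-2.674, 1.649, -0.002]
contact_force: [0.2, 0.1, 4.3]
gripper_width: 0.0291
finger_force: 60.0
t24.37 pos [ 0.5356 -0.1881  0.1711] yaw -1.105 tilt [ 0.001  -0.0003] j6 -2.37 F [0.2 0.1 4.3] Ftool [ 0.  -0.2 -4.3] Mz -0.024 Mtap [0.09 0.05]
```

```bash
R='python3 q.py'
echo '{"dx": [0, 0, 0, 0, 0, 0], "dy": [0, 0, 0, 0, 0, 0], "dz": [0, 0, 0.00005, 0.00005, 0.00005, 0.00005], "wx": [0, 0, 0, 0, 0, 0], "wy": [0, 0, 0, 0, 0, 0], "wz": [0.1, 0.1, 0.125, 0.125, 0.125, 0.125], "aperture": [0.025, 0.025, 0.025, 0.025, 0.025, 0.025]}' | python3 inch.py>/dev/null; $R
echo '{"dx": [0, 0, 0, 0, 0], "dy": [0, 0, 0, 0, 0], "dz": [0.00005, 0.00005, 0.00005, 0.00005, 0.00005], "wx": [0, 0, 0, 0, 0], "wy": [0, 0, 0, 0, 0], "wz": [0.125, 0.125, 0.125, 0.125, 0.125], "aperture": [0.025, 0.025, 0.025, 0.025, 0.025]}' | python3 inch.py>/dev/null; $R
echo '{"dx": [0, 0, 0, 0], "dy": [0, 0, 0, 0], "dz": [0.00005, 0.00005, 0.00005, 0.00005], "wx": [0, 0, 0, 0], "wy": [0, 0, 0, 0], "wz": [0.125, 0.125, 0.125, 0.125], "aperture": [0.025, 0.025, 0.025, 0.025]}' | python3 inch.py>/dev/null; $R
```

```text
t24.87 pos [ 0.5355 -0.1882  0.171 ] yaw -1.811 tilt [ 0.0007 -0.0007] j6 -1.67 F [-2.2 -1.1  3.9] Ftool [ 1.6  1.9 -3.9] Mz 0.195 Mtap [-0.06  0.17]
t25.28 pos [ 0.5353 -0.1882  0.1707] yaw -2.436 tilt [ 0.0003 -0.0006] j6 -1.04 F [-2.8 -1.1  5.4] Ftool [ 2.8  0.9 -5.4] Mz 0.194 Mtap [0.04 0.41]
t25.62 pos [ 0.5351 -0.1881  0.1705] yaw -2.936 tilt [ 0.     -0.0004] j6 -0.54 F [-3.3  0.3  6. ] Ftool [ 3.1  0.9 -6. ] Mz 0.271 Mtap [0.01 0.45]
```

```bash
R='python3 q.py'
echo '{"dx": [0.0004, 0, 0], "dy": [0.0001, 0, 0], "dz": [0.00003, 0.00002, 0.00002], "wx": [0, 0, 0], "wy": [0, 0, 0], "wz": [0.06, 0.06, 0.06], "aperture": [0.025, 0.025, 0.025]}' | python3 inch.py>/dev/null; $R
for i in 1 2 3 4; do echo '{"dx": [0], "dy": [0], "dz": [0.00001], "wx": [0], "wy": [0], "wz": [0.025], "aperture": [0.025]}' | python3 inch.py>/dev/null; $R; done
```

```text
t25.87 pos [ 0.5349 -0.188   0.1704] yaw -3.113 tilt [ 0.0005 -0.0004] j6 -0.37 F [-1.9  0.2  5.3] Ftool [ 1.9  0.2 -5.3] Mz 0.2 Mtap [0.08 0.34]
t25.95 pos [ 0.5349 -0.188   0.1704] yaw -3.139 tilt [ 0.0004 -0.0003] j6 -0.34 F [-2.4  0.4  5.2] Ftool [ 2.4  0.4 -5.2] Mz 0.202 Mtap [0.03 0.3 ]
t26.03 pos [ 0.5349 -0.188   0.1704] yaw 3.122 tilt [ 0.0004 -0.0003] j6 -0.32 F [-1.8  0.2  4.6] Ftool [ 1.8  0.1 -4.6] Mz 0.241 Mtap [0.04 0.37]
t26.12 pos [ 0.5349 -0.188   0.1704] yaw 3.097 tilt [ 0.0005 -0.0003] j6 -0.29 F [-2.4  0.5  4.7] Ftool [ 2.4  0.4 -4.7] Mz 0.262 Mtap [-0.03  0.3 ]
t26.20 pos [ 0.5349 -0.188   0.1704] yaw 3.072 tilt [ 0.0005 -0.0003] j6 -0.27 F [-1.8  0.7  4.4] Ftool [ 1.8  0.6 -4.4] Mz 0.245 Mtap [0.04 0.39]
```

```bash
R='python3 q.py'
for i in 1 2 3 4; do echo '{"dx": [0], "dy": [0], "dz": [0.00001], "wx": [0], "wy": [0], "wz": [0.025], "aperture": [0.025]}' | python3 inch.py>/dev/null; $R; done
```

```text
t26.28 pos [ 0.5349 -0.188   0.1704] yaw 3.047 tilt [ 0.0004 -0.0003] j6 -0.24 F [-2.2  0.3  5.1] Ftool [ 2.2  0.1 -5.1] Mz 0.313 Mtap [0.07 0.34]
t26.37 pos [ 0.5349 -0.188   0.1704] yaw 3.022 tilt [ 0.0004 -0.0003] j6 -0.22 F [-1.6  0.6  4.7] Ftool [ 1.6  0.4 -4.7] Mz 0.247 Mtap [0.11 0.4 ]
t26.45 pos [ 0.5349 -0.188   0.1704] yaw 2.997 tilt [ 0.0004 -0.0002] j6 -0.19 F [-2.1  0.2  5. ] Ftool [ 2.1 -0.1 -5. ] Mz 0.24 Mtap [0.11 0.43]
t26.53 pos [ 0.5349 -0.188   0.1704] yaw 2.972 tilt [ 0.0004 -0.0002] j6 -0.17 F [-1.8  0.6  4.6] Ftool [ 1.9  0.2 -4.6] Mz 0.235 Mtap [0.09 0.45]
```

```bash
R='python3 q.py'
echo '{"dx": [0.0002], "dy": [0], "dz": [0.00001], "wx": [0], "wy": [0], "wz": [0.025], "aperture": [0.025]}' | python3 inch.py>/dev/null; $R
for i in 1 2 3; do echo '{"dx": [0], "dy": [0], "dz": [0.00001], "wx": [0], "wy": [0], "wz": [0.025], "aperture": [0.025]}' | python3 inch.py>/dev/null; $R; done
```

```text
t26.62 pos [ 0.5348 -0.1879  0.1703] yaw 2.947 tilt [ 0.0005 -0.0003] j6 -0.14 F [-2.   1.9  4.5] Ftool [ 2.3  1.5 -4.5] Mz 0.268 Mtap [-0.03  0.16]
t26.70 pos [ 0.5348 -0.188   0.1703] yaw 2.922 tilt [ 0.0007 -0.0003] j6 -0.12 F [-1.4  1.   5.2] Ftool [ 1.6  0.6 -5.2] Mz 0.18 Mtap [0.01 0.31]
t26.78 pos [ 0.5348 -0.188   0.1703] yaw 2.897 tilt [ 0.0006 -0.0002] j6 -0.09 F [-1.   0.1  5.3] Ftool [ 1.  -0.1 -5.3] Mz 0.228 Mtap [0.13 0.27]
t26.87 pos [ 0.5348 -0.188   0.1703] yaw 2.872 tilt [ 0.0006 -0.0002] j6 -0.07 F [-1.2  0.5  4.7] Ftool [ 1.3  0.1 -4.7] Mz 0.217 Mtap [0.14 0.27]
```

```bash
R='python3 q.py'
for i in 1 2 3 4; do echo '{"dx": [0], "dy": [0], "dz": [0.00001], "wx": [0], "wy": [0], "wz": [0.025], "aperture": [0.025]}' | python3 inch.py>/dev/null; $R; done
```

```text
t26.95 pos [ 0.5348 -0.188   0.1703] yaw 2.847 tilt [ 0.0006 -0.0002] j6 -0.04 F [-1.9  1.4  4.8] Ftool [ 2.2  0.8 -4.8] Mz 0.244 Mtap [0.   0.26]
t27.03 pos [ 0.5348 -0.1879  0.1703] yaw 2.822 tilt [ 0.0005 -0.0001] j6 -0.02 F [-1.1  2.   5.2] Ftool [ 1.7  1.5 -5.2] Mz 0.254 Mtap [0.05 0.38]
t27.12 pos [ 0.5348 -0.1879  0.1703] yaw 2.797 tilt [ 0.0006 -0.0001] j6 0.01 F [-2.2  0.8  5. ] Ftool [ 2.4  0.  -5. ] Mz 0.221 Mtap [0.07 0.25]
t27.20 pos [ 0.5348 -0.1879  0.1703] yaw 2.772 tilt [ 0.0006 -0.0001] j6 0.03 F [-1.   0.8  5.4] Ftool [ 1.2  0.4 -5.4] Mz 0.215 Mtap [0.15 0.28]
```

```bash
R='python3 q.py'
for i in 1 2 3 4 5; do echo '{"dx": [0], "dy": [0], "dz": [0.00001], "wx": [0], "wy": [0], "wz": [0.025], "aperture": [0.025]}' | python3 inch.py>/dev/null; $R|grep -o 'yaw.*'; done
```

```text
yaw 2.747 tilt [ 0.0006 -0.0001] j6 0.06 F [-0.9  1.4  5.2] Ftool [ 1.4  1.  -5.2] Mz 0.2 Mtap [0.06 0.38]
yaw 2.722 tilt [ 0.0006 -0.0001] j6 0.08 F [-1.5  1.6  4.7] Ftool [ 2.   0.9 -4.7] Mz 0.214 Mtap [0.07 0.3 ]
yaw 2.697 tilt [ 0.0006 -0.0001] j6 0.11 F [-1.8  0.7  4.6] Ftool [ 1.9 -0.1 -4.6] Mz 0.221 Mtap [0.1  0.26]
yaw 2.672 tilt [ 0.0007 -0.0001] j6 0.13 F [-1.5  0.7  4.4] Ftool [ 1.7 -0.1 -4.4] Mz 0.214 Mtap [0.14 0.28]
yaw 2.647 tilt [ 0.0006 -0.0001] j6 0.16 F [-2.4  0.9  4.7] Ftool [ 2.6 -0.3 -4.7] Mz 0.227 Mtap [0.2  0.15]
```

```bash
R='python3 q.py'
echo '{"dx": [0.0002], "dy": [0], "dz": [0.00001], "wx": [0], "wy": [0], "wz": [0.025], "aperture": [0.025]}' | python3 inch.py>/dev/null; $R
for i in 1 2 3 4; do echo '{"dx": [0], "dy": [0], "dz": [0.00001], "wx": [0], "wy": [0], "wz": [0.025], "aperture": [0.025]}' | python3 inch.py>/dev/null; $R|grep -o 'yaw.*'; done
```

```text
t27.70 pos [ 0.5347 -0.1878  0.1702] yaw 2.622 tilt [ 0.0008 -0.0001] j6 0.18 F [-0.3  0.8  4.9] Ftool [ 0.6  0.5 -4.9] Mz 0.245 Mtap [0.1  0.21]
yaw 2.597 tilt [ 0.0008 -0.0002] j6 0.21 F [-1.3  1.6  4.9] Ftool [ 2.   0.7 -4.9] Mz 0.223 Mtap [0.04 0.11]
yaw 2.572 tilt [ 0.0008 -0.0001] j6 0.23 F [-1.1  1.4  4.2] Ftool [ 1.7  0.6 -4.2] Mz 0.228 Mtap [0.1  0.22]
yaw 2.547 tilt [ 0.0008 -0.0001] j6 0.26 F [-1.4  0.4  5. ] Ftool [ 1.4 -0.4 -5. ] Mz 0.228 Mtap [0.23 0.19]
yaw 2.522 tilt [ 0.0009 -0.0001] j6 0.28 F [-1.5  1.   5.2] Ftool [ 1.8 -0.  -5.2] Mz 0.191 Mtap [0.1  0.16]
```

```bash
R='python3 q.py'
for i in 1 2 3 4 5; do echo '{"dx": [0], "dy": [0], "dz": [0.00001], "wx": [0], "wy": [0], "wz": [0.025], "aperture": [0.025]}' | python3 inch.py>/dev/null; $R|grep -o 'yaw.*'; done
```

```text
yaw 2.497 tilt [ 0.0009 -0.    ] j6 0.31 F [-0.2  0.4  4.9] Ftool [ 0.4  0.2 -4.9] Mz 0.202 Mtap [0.18 0.31]
yaw 2.472 tilt [ 0.0008 -0.    ] j6 0.33 F [-1.5  0.7  4.8] Ftool [ 1.5 -0.4 -4.8] Mz 0.254 Mtap [0.19 0.21]
yaw 2.447 tilt [ 0.0008 -0.    ] j6 0.36 F [-0.6  1.7  5.1] Ftool [ 1.5  0.9 -5.1] Mz 0.244 Mtap [0.1  0.25]
yaw 2.422 tilt [0.0008 0.    ] j6 0.38 F [-0.7  1.7  4.6] Ftool [ 1.6  0.8 -4.6] Mz 0.225 Mtap [0.12 0.26]
yaw 2.397 tilt [0.0008 0.0001] j6 0.41 F [-1.5  1.2  5.2] Ftool [ 2.  -0.1 -5.2] Mz 0.248 Mtap [0.11 0.15]
```

```bash
R='python3 q.py'
for i in 1 2 3 4 5; do echo '{"dx": [0], "dy": [0], "dz": [0.00001], "wx": [0], "wy": [0], "wz": [0.025], "aperture": [0.025]}' | python3 inch.py>/dev/null; $R|grep -o 'yaw.*'; done
```

```text
yaw 2.372 tilt [0.0009 0.    ] j6 0.43 F [-1.1  2.   6.4] Ftool [ 2.2  0.6 -6.4] Mz 0.204 Mtap [0.15 0.2 ]
yaw 2.347 tilt [0.0008 0.    ] j6 0.46 F [-1.1  2.   4.2] Ftool [ 2.2  0.7 -4.2] Mz 0.288 Mtap [0.07 0.17]
yaw 2.322 tilt [0.0009 0.0001] j6 0.48 F [-1.2  1.5  3.7] Ftool [ 1.9  0.2 -3.7] Mz 0.226 Mtap [0.2  0.12]
yaw 2.297 tilt [0.0009 0.0001] j6 0.51 F [-1.3  0.9  4.6] Ftool [ 1.5 -0.3 -4.6] Mz 0.309 Mtap [0.25 0.21]
yaw 2.272 tilt [0.0009 0.0001] j6 0.53 F [-2.2  1.4  4.7] Ftool [ 2.5 -0.8 -4.7] Mz 0.342 Mtap [0.22 0.04]
```

```bash
R='python3 q.py'
for i in 1; do echo '{"dx": [0], "dy": [0], "dz": [0.00001], "wx": [0], "wy": [0], "wz": [0.015], "aperture": [0.025]}' | python3 inch.py>/dev/null; $R|grep -o 'yaw.*'; done
```

```text
yaw 2.257 tilt [0.0009 0.0001] j6 0.55 F [-0.2  2.4  5.9] Ftool [ 1.9  1.4 -5.9] Mz 0.271 Mtap [0.14 0.24]
```

```bash
R='python3 q.py'
for i in 1 2; do echo '{"dx": [0], "dy": [0], "dz": [0.00001], "wx": [0], "wy": [0], "wz": [0.015], "aperture": [0.025]}' | python3 inch.py>/dev/null; $R|grep -o 'yaw.*'; done
```

```text
yaw 2.243 tilt [0.001  0.0001] j6 0.56 F [-1.2  1.6  5.8] Ftool [ 2.   0.1 -5.8] Mz 0.326 Mtap [0.21 0.16]
yaw 2.228 tilt [0.0009 0.0001] j6 0.58 F [-1.9  1.4  5.3] Ftool [ 2.2 -0.6 -5.3] Mz 0.355 Mtap [0.27 0.11]
```

```bash
R='python3 q.py'
echo '{"dx": [0], "dy": [0], "dz": [0], "wx": [0], "wy": [0], "wz": [0.015], "aperture": [0.025]}' | python3 inch.py>/dev/null; $R|grep -o 'yaw.*'
echo '{"dx": [0], "dy": [0], "dz": [0], "wx": [0], "wy": [0], "wz": [0], "aperture": [0.025]}' | python3 inch.py>/dev/null; $R|grep -o 'yaw.*'
```

```text
yaw 2.213 tilt [0.001  0.0001] j6 0.59 F [-0.9  1.8  6.1] Ftool [ 1.9  0.3 -6.1] Mz 0.343 Mtap [0.19 0.21]
yaw 2.213 tilt [0.001  0.0001] j6 0.59 F [-1.   1.6  5.5] Ftool [ 1.9  0.1 -5.5] Mz 0.329 Mtap [0.25 0.17]
```

```bash
R='python3 q.py'
for i in 1 2 3; do echo '{"dx": [0], "dy": [0], "dz": [0], "wx": [0], "wy": [0], "wz": [0], "aperture": [0.025]}' | python3 inch.py>/dev/null; $R|grep -o 'yaw.*'; done
for i in 1 2 ; do echo '{"dx": [0], "dy": [0], "dz": [0], "wx": [0], "wy": [0], "wz": [0.012], "aperture": [0.025]}' | python3 inch.py>/dev/null; $R|grep -o 'yaw.*'; done
```

```text
yaw 2.213 tilt [0.001  0.0001] j6 0.59 F [-1.2  1.2  6.5] Ftool [ 1.6 -0.2 -6.5] Mz 0.335 Mtap [0.28 0.19]
yaw 2.213 tilt [0.001  0.0001] j6 0.59 F [-0.2  1.5  5.6] Ftool [ 1.4  0.7 -5.6] Mz 0.371 Mtap [0.21 0.27]
yaw 2.213 tilt [0.001  0.0001] j6 0.59 F [-1.1  0.9  5. ] Ftool [ 1.4 -0.3 -5. ] Mz 0.397 Mtap [0.26 0.15]
yaw 2.202 tilt [0.001  0.0001] j6 0.6 F [-0.6  1.8  5.5] Ftool [ 1.9  0.6 -5.5] Mz 0.437 Mtap [0.27 0.23]
yaw 2.189 tilt [0.0009 0.0001] j6 0.61 F [-1.   1.5  5.6] Ftool [ 1.8  0.1 -5.6] Mz 0.39 Mtap [0.2  0.21]
```

Bottom met: torque is about 0.4 N·m against 0.23 running. I unload within the play, release and lift.

```bash
R='python3 q.py'
echo '{"dx": [0, 0, 0, 0, 0, 0, 0, 0, 0, 0, 0, 0], "dy": [0, 0, 0, 0, 0, 0, 0, 0, 0, 0, 0, 0], "dz": [-0.0001, 0, 0, 0, 0, 0, 0, 0, -0.005, -0.02, -0.03, -0.03], "wx": [0, 0, 0, 0, 0, 0, 0, 0, 0, 0, 0, 0], "wy": [0, 0, 0, 0, 0, 0, 0, 0, 0, 0, 0, 0], "wz": [-0.04, -0.04, 0, 0, 0, 0, 0, 0, 0, 0, 0, 0], "aperture": [0.025, 0.025, 0.025, 0.04, 0.06, 0.085, 0.085, 0.085, 0.085, 0.085, 0.085, 0.085]}' | python3 inch.py; $R
echo '{"dx": [0, 0, 0, 0, 0, 0], "dy": [0, 0, 0, 0, 0, 0], "dz": [-0.03, -0.02, 0, 0, 0, 0], "wx": [0, 0, 0, 0, 0, 0], "wy": [0, 0, 0, 0, 0, 0], "wz": [0, 0, 0, 0, 0, 0], "aperture": [0.085, 0.085, 0.085, 0.085, 0.085, 0.085]}' | python3 inch.py>/dev/null; $R
python3 -c "
from h import *
s=bot.read_camera('scene')
cv2.imwrite('pics/f.png',cv2.resize(s[120:270,100:300],(800,600),interpolation=cv2.INTER_CUBIC)[:,:,::-1])"
```

```text
t: 30.7
ee_pos: [0.5341, -0.1877, 0.2551]
tool_rot: [-1.327, -2.846, 0.0]
contact_force: [0.4, 0.5, -0.3]
gripper_width: 0.0848
finger_force: 0.0
t30.70 pos [ 0.5341 -0.1877  0.2551] yaw 2.269 tilt [-0.0015  0.0005] j6 0.53 F [ 0.4  0.5 -0.3] Ftool [0.1 0.6 0.3] Mz -0.034 Mtap [-0.09  0.04]
t31.20 pos [ 0.5344 -0.1878  0.3031] yaw 2.269 tilt [-0.0018  0.0007] j6 0.53 F [0.2 0.3 0.5] Ftool [ 0.1  0.4 -0.5] Mz -0.009 Mtap [-0.1   0.05]
```

View pics/f.png

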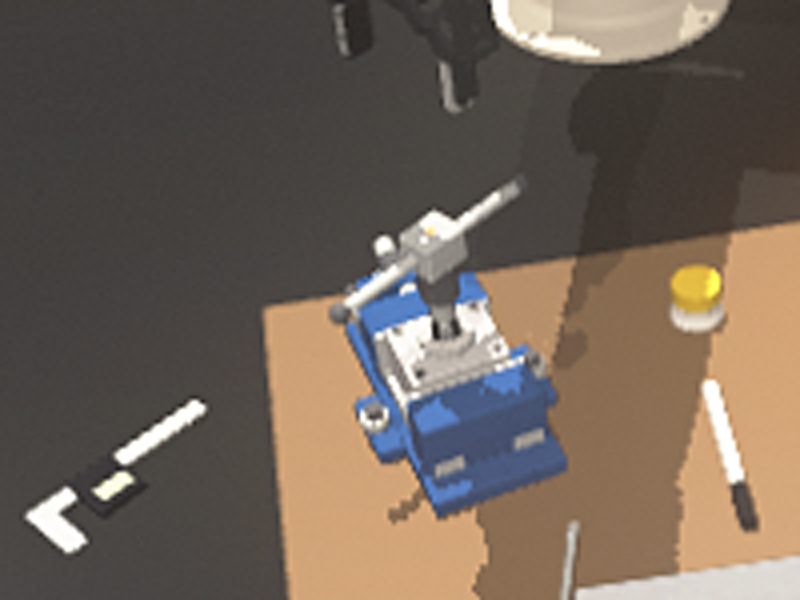

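The T-handle stands upright on the tap, with its head at (435,245). The gripper is clear above and the bystanders are undisturbed.

```bash
python3 -c "
from plant import bot
print(bot.job_done())"
```

```text
the job is handed in; nothing more can be done
None
```

The job is handed in: I ran the tap in the asked half-turn and quarter-turn sequence until the torque rose from about 0.23 to 0.4 N·m at the bottom. The T-handle is left standing on it, the gripper is clear, and it took about 31 s, with one regrip before the final run.

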